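# Set the timing wheel under its pickup

### The arm

A 6-joint arm with a two-finger parallel gripper is mounted at the origin on the work surface. World frame = base frame: x ahead of the robot, y to its left, z up, the work surface at z = 0. Lengths are in m, angles in rad, forces in N, time in s.
With the tool pointing down it reaches from about 0.275 to 0.75 m from the base axis. Payload 10.2 kg.
Tool frame: the origin (TCP) lies midway between the tips of the shut fingers; the grasp point (between the pads) lies 19 mm behind it; z points along the fingers, y is the direction in which the jaws open and shut (so a half turn about z gives the same grasp; the last joint's range is limited). The gripper opens to 85 mm and grips with 20 to 120 N. Pads are 22 mm wide; open, the fingers measure 114 mm over their backs; the gripper's body (76 mm by 85 mm) begins 54 mm behind the grasp point. The pads swing forward as they close: fully open they stand 13 mm farther back than shut.
Start: joints at [-1.342, 0.313, 1.498, -0, 1.331, -0.223], TCP at [0.229, -0.472, 0.231] pointing down, gripper open.
Joint ranges: [-2.94, 2.94], [-0.97, 2.17], [0.19, 2.56], [-1.23, 4.37], [0.02, 3.11], [-2.88, 2.88]. Speed limits (rad/s): [2.39, 2.39, 3.01, 3.14, 3.14, 3.14].

### API

Orientations are given as a unit quaternion [w, x, y, z].
In Python, from bench import robot gives the robot as it stands. The module is installed in compiled form; this text tells all that it offers.
- The arm moves only by the tool send_rows, never from a script. Its argument "steps" is a list of rows, each an object with "slide": the shift along the tool's x, y, z in mm, a list of three; "turn": the turn about the tool's z in rad; "claw": the closure, from -1 (fully open) to 1 (shut), so that 0 is half open. A call has 1 to 10 rows; each row shifts and turns the commanded pose from where the row before left it, along the tool's axes as they then stand; what a row does not reach is not made up. A row lasts 1/10 s, in which the tool goes at most 50 mm and 8.59 degrees, less where a joint would pass 70% of its speed; a pose out of reach is approached as far as the arm can. A call is refused whole if a number of a shift passes 50 or a number of a turn 0.15, either way. A call with a gripper value outside its range is refused whole. The fingers move at their own pace and stop on an object; "newtons" is the grip in N (left out, the last holds). Time passes only in rows, so rows that do not move let the fingers close. It gives the time, the measured TCP pose, the force and the opening at its end, in the units of the state.
- robot.observe(): the state, without advancing time (a new reading comes with each control period).
- robot.read_camera(name): name is "scene" or "top" or "wrist"; returns (picture, depth): 384x512x3 uint8, blue, green, red; 384x512 float32, m along the optical axis (not along the pixel's ray), 0 where there is no reading.
- robot.camera_model(name): a dict with "intrinsics" (3x3 intrinsics, pixels), "R" (3x3) and "t" (3): a world point X has camera coordinates R X + t. Camera axes: x right, y down, z forward; pixel columns grow to the right and rows downward; lengths in m; the calibration is good to about 2 mm. A picture is of the moment at which its call begins: read the wrist's pose just before it. camera_model takes no time and is no camera call; for the wrist camera it gives the pose at the moment of the call.
- robot.job_done(): hands the job in, once; it reports no verdict.
The state is a dict: "time_s": time; "joints": joint angles; "qd": joint speeds; "tau": joint torques, N m; "tool_pos": TCP position; "tool_rot": TCP orientation; "wrist_force": force on the tool from outside, world axes, zero at the start; "wrist_torque": the same for the moment, N m; "finger_gap": finger opening in m.
Only numpy, scipy, OpenCV 4.12 (cv2) and the standard library are available. Lean on these libraries where they do the work, as an engineer would, in place of code of your own. Each camera call takes 0.05 s, during which the arm holds its last target. There are 200 camera calls.

### The job

On the wheel-sensor test stand, stroke the tyre round with the fingertips until the hidden timing bar has come up and rests exactly at the top of the wheel, and let go of it. Then push the sliding pickup fully home against its stop, so that its barrel points at the bar, with the bar still at the top. Leave everything else on the bench, and on the stand's base plate, where it is.

Things in the scene. Friction and masses are not known exactly. Their poses are not given: they have to be found in the camera images.
- stand: The test stand, fixed to the table (its place and yaw vary). Origin: on the table straight below the wheel's centre. x: along the wheel's axle, from the pickup towards the wheel (roughly away from the robot); y: to the left, along the wheel's plane; z up. Base plate from x -200 to +120 mm, y +-150 mm, 10 mm thick. A grey open-topped sheet housing (x +-36 mm, y +-106 mm, rim at z = 130 mm) hides the lower two thirds of the wheel.
- axle (a point): Centre, in its unloaded position 105 mm above the table, of the black rubber-tyred wheel with aluminium disc: 180 mm diameter, tyre 32 mm wide, 0.6 kg, axle along the stand's x. Its top stands 195 mm above the table, 65 mm above the housing's rim, clear from above. The axle is sprung: it yields only above 3 to 5 N of downward push on the tyre, then 1 mm per 1.2 N, up to 12 mm, and springs back.
- wheel (a joint): Angle of the wheel (rad): 0 (or any whole turn) with the timing bar at the top; grows as the top of the wheel moves towards the stand's -y (right). At the start the bar is 2.0 rad or more from the top on either side, inside the housing. It spins freely either way without stops, with a trace of bearing drag (about 0.012 N m): it coasts a little, then stays.
- timing_bar (a point): The timing bar, a bare aluminium strip 12 mm wide laid across the tyre, practically flush with it (safe to stroke over), with a lug 30 mm long, 5 mm proud, down either side face. This point: on the bar at the tread, 90 mm from the wheel's centre; its z axis points outwards from the wheel's centre.
- pickup (a joint): Travel (m) of the sliding pickup along the stand's x towards the wheel: 0 fully out, 0.050 fully home at its stop; starts between 0 and 0.012. Slides with about 2 N of friction and stays where it is left.
- push_face (a point): The pickup: an aluminium post 50 mm wide (y), 14 mm thick, up to 204 mm above the table, on a foot (top at 36 mm) that reaches 18 mm behind it; a steel barrel (14 mm) points at the wheel, 184 mm up. This point: centre of the post's back face (away from the wheel), 160 mm above the table, 146 mm before the wheel's centre when fully out, 96 mm when home. Push here along the stand's +x.
- multimeter: Bystander: black hand-held meter 75 x 135 x 34 mm lying flat. Origin: centre of its underside.
- handheld: Bystander: yellow hand-held radio 60 x 130 x 36 mm with a stub antenna, lying flat. Origin: centre of its underside.
- beaker: Bystander: clear plastic cup, 72 mm across, 100 mm tall. Origin: centre of its underside.
- parts_tray: Bystander: grey divided tray 150 x 110 x 40 mm. Origin: centre of its underside.
- battery: Bystander: black battery 50 x 100 x 60 mm with two terminals. Origin: centre of its underside.
- wrench: Bystander: steel wrench 130 mm long lying flat on the stand's base plate, left of the pickup. Origin: centre of its underside.
- tape_roll: Bystander: small roll of black tape 44 mm across, 19 mm high, lying on the stand's base plate to the left of the housing. Origin: centre of its underside.
- spare_roller: Bystander: upright aluminium roller 32 mm across, 30 mm tall, on the stand's base plate to the right of the housing. Origin: centre of its underside.

How it is judged:
On the way:
1. The timing bar rests at the top (within 0.10 rad), wheel let go and still, before the pickup is pushed in (its travel still under 20 mm) (angle between timing_bar's own z axis and vertical below 0.1 rad and velocity of joint wheel between -0.06 and 0.06 rad/s and contact force between the fingers and anything else below 0.1 N and value of joint pickup below 0.02 m), for 0.3 s.
At the end, for the whole second after the job is handed in: The timing bar is at rest at the top of the wheel within 0.10 rad (9 mm along the tread), the pickup is home against its stop within 4 mm, both let go (angle between timing_bar's own z axis and vertical below 0.1 rad and velocity of joint wheel between -0.06 and 0.06 rad/s and value of joint pickup above 0.046 m); the robot touches nothing.
It fails at once if a bystander on the bench or base plate is shifted by more than 30 mm (distance of any of multimeter, handheld, beaker, parts_tray, battery, wrench, tape_roll, spare_roller from where it was at the start of the episode above 0.03 m).
It also fails if it takes over 64 s, if anything falls off the work surface, if the arm or the gripper's body presses on something with over 40 N, if the wrist force passes 120 N, or if a joint passes its speed limit or range.

## Working session

There is one attempt and no reset: what is moved stays moved. The work goes in short steps, Python scripts to look and compute and a tool call to move; the robot and the scene stay as the last step left them, time stands still between calls to the robot, and variables do not carry over. Pictures are saved under pics/ and viewed, about 8 in all and at most 12, crops included, and the job is handed in when it is done.

Besides the shell and the picture viewer there is one more tool, called after "Call:" by a JSON object that holds its "api" and its "payload". send_rows: Moves the arm, as the interface text tells. Its arguments: {"type":"object","properties":{"steps":{"type":"array"},"newtons":{"type":"number"}},"required":["steps"]}

```bash
mkdir -p pics; cat > h.py <<'E'
import numpy as np, cv2
from bench import robot
def shot(n,f=None):
    m=robot.camera_model(n); p,d=robot.read_camera(n)
    if f: cv2.imwrite('pics/'+f,p)
    return p,d,m
def cloud(d,m):
    K,R,t=[np.array(m[k]) for k in('intrinsics','R','t')]
    v,u=np.indices(d.shape); c=np.stack([(u-K[0,2])/K[0,0]*d,(v-K[1,2])/K[1,1]*d,d],-1)
    W=(c-t)@R; W[d<=0]=np.nan
    return W
def proj(X,m):
    K,R,t=[np.array(m[k]) for k in('intrinsics','R','t')]
    c=K@(R@np.array(X)+t); return c[:2]/c[2]
E
python3 - <<'E'
from h import *
print(robot.observe())
for n in('scene','top'):
    p,d,m=shot(n,n+'0.png'); np.savez(n+'0.npz',p=p,d=d,**{k:np.array(m[k]) for k in m}); print(n,m)
a=cv2.imread('pics/scene0.png');b=cv2.imread('pics/top0.png')
E
```

```text
{'time_s': 0.0, 'joints': array([-1.34236860e+00,  3.13437617e-01,  1.49846761e+00,  1.73821127e-05,
        1.33103431e+00, -2.23389732e-01]), 'qd': array([ 0.00173952, -0.00018967, -0.00026587,  0.00063885, -0.00202373,
        0.00134606]), 'tau': array([ 1.00124136e-03, -4.12262034e+01, -2.59740651e+01, -3.99231521e-05,
        4.22999947e-03,  8.69323856e-06]), 'tool_pos': array([ 0.22914938, -0.4720438 ,  0.23072993]), 'tool_rot': array([-6.73464571e-04,  9.74591204e-01,  2.23990025e-01,  6.74462116e-06]), 'wrist_force': array([-0.048972  ,  0.19742305, -0.50978051]), 'wrist_torque': array([-0.04226152,  0.04541727, -0.03166653]), 'finger_gap': 0.08548445010081586}
scene {'intrinsics': array([[420.05731867,   0.        , 257.884847  ],
       [  0.        , 420.05731867, 192.60775471],
       [  0.        ,   0.        ,   1.        ]]), 'R': array([[-0.41733946,  0.90874937,  0.00153717],
       [ 0.49638659,  0.22937975, -0.83724864],
       [-0.76120177, -0.34865387, -0.54682022]]), 't': array([ 0.21663203, -0.16717246,  1.62512884])}
top {'intrinsics': array([[361.48012413,   0.        , 254.42758084],
       [  0.        , 361.48012413, 195.88380103],
       [  0.        ,   0.        ,   1.        ]]), 'R': array([[ 0.00834223, -0.99987942,  0.01309767],
       [-0.99662905, -0.00938272, -0.08150159],
       [ 0.08161466, -0.01237361, -0.99658715]]), 't': array([-0.01169271,  0.56068045,  1.31037283])}
```

View pics/scene0.png

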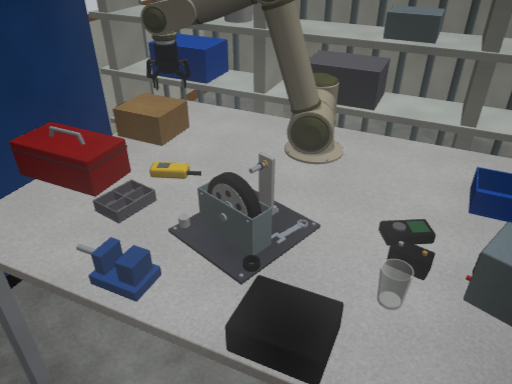

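View pics/top0.png

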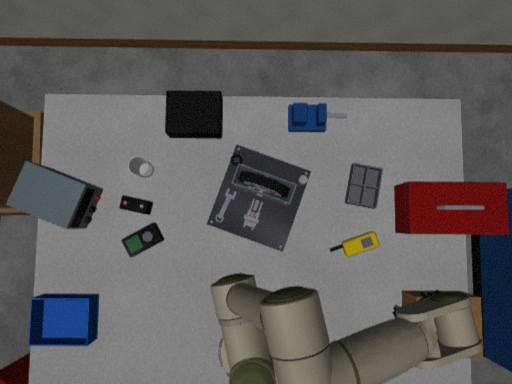

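The scene view shows the stand with its wheel at about (233,198) and the post at (267,185). In the top view the wheel is at about (265,182), the pickup at (254,212), the wrench to the left and the roller to the right near (296,172). Next I measure the stand.

```bash
python3 - <<'E'
from h import *
C={}
for n in('scene','top'):
    z=np.load(n+'0.npz'); C[n]=(cloud(z['d'],z),z['p'],z)
W,p,z=C['top']
# plate: dark region between z 3..18mm, centre area
hsv=cv2.cvtColor(p,cv2.COLOR_BGR2GRAY)
m=((hsv<100)).astype(np.uint8); m[:, :195]=0;m[:,325:]=0;m[:140]=0;m[255:]=0
n,l,s,c=cv2.connectedComponentsWithStats(m); i=1+np.argmax(s[1:,4]); 
cn=cv2.findContours((l==i).astype(np.uint8),0,2)[0][0]; r=cv2.minAreaRect(cn)
K,R,t=z['intrinsics'],z['R'],z['t']
def ray(u,v,h):
    d=R.T@np.linalg.solve(K,[u,v,1]); o=-R.T@t; return o+d*(h-o[2])/d[2]
P=np.array([ray(*q,0.010) for q in cv2.boxPoints(r)]); print('plate',P.round(4),'c',P.mean(0).round(4),[np.linalg.norm(P[k]-P[k-1]).round(4) for k in range(4)])
for n in C:
    W,p,z=C[n]; A=W.reshape(-1,3); A=A[np.isfinite(A).all(1)]
    c0=P.mean(0); A=A[np.linalg.norm(A[:,:2]-c0[:2],axis=1)<.2]
    for lo,hi in((.135,.17),(.17,.19),(.186,.2),(.199,.21)):
        q=A[(A[:,2]>lo)&(A[:,2]<hi)]; print(n,lo,hi,len(q),np.median(q,0).round(4) if len(q) else '')
    q=A[(A[:,2]>.125)&(A[:,2]<.134)]; print(n,'rim',len(q), cv2.minAreaRect(q[:,:2].astype(np.float32)) if len(q) else '')
    np.save(n+'_near.npy',A)
E
```

```text
plate [[ 0.4563  0.1707  0.01  ]
 [ 0.7604  0.0666  0.01  ]
 [ 0.6583 -0.221   0.01  ]
 [ 0.3572 -0.1118  0.01  ]] c [ 0.5581 -0.0239  0.01  ] [np.float64(0.2994), np.float64(0.3214), np.float64(0.3052), np.float64(0.3203)]
scene 0.135 0.17 759 [ 0.6133 -0.0022  0.1517]
scene 0.17 0.19 467 [ 0.6051 -0.0048  0.1813]
scene 0.186 0.2 366 [ 0.5908 -0.0155  0.1917]
scene 0.199 0.21 76 [0.4796 0.0079 0.205 ]
scene rim 453 ((0.5533968210220337, -0.022783905267715454), (0.2171817123889923, 0.1704012006521225), 71.20649719238281)
top 0.135 0.17 187 [ 0.5834 -0.0369  0.1557]
top 0.17 0.19 269 [ 0.5897 -0.0126  0.1833]
top 0.186 0.2 299 [ 0.5916 -0.0255  0.1914]
top 0.199 0.21 70 [0.4755 0.0058 0.2047]
top rim 231 ((0.5968412160873413, -0.036722421646118164), (0.21181316673755646, 0.07246480882167816), 70.53868103027344)
```

Call:
{"api": "send_rows", "payload": {"steps": [{"slide": [20,-9,-10],"turn": 0,"claw": 1},{"slide": [38,-17,-10],"turn": 0.05,"claw": 1},{"slide": [38,-17,-10],"turn": 0,"claw": 1},{"slide": [40,-17,-10],"turn": 0,"claw": 1},{"slide": [40,-17,-10],"turn": 0,"claw": 1},{"slide": [40,-17,-5],"turn": 0,"claw": 1},{"slide": [40,-17,0],"turn": 0,"claw": 1},{"slide": [40,-17,0],"turn": 0,"claw": 1},{"slide": [40,-17,0],"turn": 0,"claw": 1},{"slide": [40,-17,0],"turn": 0,"claw": 1}]}}

```text
time_s: 1.1
tool_pos: [0.5105, -0.1725, 0.2861]
tool_rot: [-0.0, 0.98, 0.2, -0.0]
wrist_force: [0.3, -0.4, 0.5]
finger_gap: -0.0002
```

```bash
cat >> h.py <<'E'
YAW=-0.340; O=np.array([.5965,-.037]); EX=np.array([np.cos(YAW),np.sin(YAW)]); EY=np.array([-EX[1],EX[0]])
from scipy.spatial.transform import Rotation
def loc(P): P=np.asarray(P); d=P[...,:2]-O; return np.concatenate([np.stack([d@EX,d@EY],-1),P[...,2:]],-1)
def world(l): return np.r_[O+l[0]*EX+l[1]*EY,l[2]]
def state(goal=None):
    s=robot.observe(); R=Rotation.from_quat(np.r_[s['tool_rot'][1:],s['tool_rot'][0]]).as_matrix()
    print('t',round(s['time_s'],2),'loc mm',(loc(s['tool_pos'])*1e3).round(1),'yaw err',round(np.arctan2(R[1,0],R[0,0])-YAW,3),'F',s['wrist_force'].round(1),'gap',round(s['finger_gap'],3))
    if goal is not None: print('slide to goal mm',(R.T@(world(goal)-s['tool_pos'])*1e3).round(1))
    return s,R
E
python3 - <<'E'
from h import *
s,R=state([0,0,.27]); m=robot.camera_model('wrist')
c=-np.array(m['R']).T@m['t']; print('cam in tool',(R.T@(c-s['tool_pos'])).round(3),'cam axes in tool',(R.T@np.array(m['R']).T).round(2), np.array(m['intrinsics']).round(0).tolist(),s['joints'].round(2))
E
```

```text
t 1.1 loc mm [ -35.9 -156.4  286.1] yaw err 0.742 F [ 0.3 -0.4  0.5] gap -0.0
slide to goal mm [132.2 -91.   16.1]
cam in tool [ 0.069 -0.    -0.142] cam axes in tool [[ 0.   -0.96 -0.28]
 [ 1.    0.   -0.  ]
 [ 0.   -0.28  0.96]] [[288.0, 0.0, 255.0], [0.0, 288.0, 188.0], [0.0, 0.0, 1.0]] [-0.54  0.31  1.36 -0.    1.47  0.63]
```

Call:
{"api": "send_rows", "payload": {"steps": [{"slide": [33,-23,0],"turn": 0,"claw": 1},{"slide": [33,-23,0],"turn": 0,"claw": 1},{"slide": [33,-23,0],"turn": 0,"claw": 1},{"slide": [33,-23,0],"turn": 0.12,"claw": 1},{"slide": [0,0,0],"turn": 0.13,"claw": 1},{"slide": [0,0,0],"turn": 0.13,"claw": 1},{"slide": [0,0,0],"turn": 0.13,"claw": 1},{"slide": [0,0,0],"turn": 0.13,"claw": 1},{"slide": [0,0,0],"turn": 0.1,"claw": 1},{"slide": [0,0,0],"turn": 0,"claw": 1}]}}

```text
time_s: 2.1
tool_pos: [0.5949, -0.0378, 0.2859]
tool_rot: [-0.0, 0.986, -0.169, -0.0]
wrist_force: [0.3, 0.6, 0.6]
finger_gap: -0.0003
```

```bash
python3 - <<'E'
from h import *
s,R=state([0,0,.24])
p,d,m=shot('wrist'); W=cloud(d,m)
cv2.imwrite('pics/w1.png',p)
L=loc(W); q=L[(np.abs(L[...,0])<.02)&(np.abs(L[...,1])<.05)&(L[...,2]>.15)&(L[...,2]<.2)]
k=np.polyfit(q[:,1],q[:,2],2); print('top z',np.percentile(q[:,2],[50,90,98]),'apex y',-k[1]/2/k[0])
a=L[(np.abs(L[...,1])<.04)&(L[...,2]>.18)&(L[...,2]<.2)&(np.abs(L[...,0])<.05)]; print('x range',np.percentile(a[:,0],[2,50,98]))
a=L[(L[...,2]>.199)&(L[...,2]<.21)&(L[...,0]<-.08)]; print('post',len(a),a.mean(0) if len(a) else '')
for y in(-.09,0,.09): print(proj(world([0,y,.105]),m).round(),proj(world([0,0,.195]),m).round())
E
```

```text
t 2.1 loc mm [ -1.2  -1.2 285.9] yaw err 0.001 F [0.3 0.6 0.6] gap -0.0
slide to goal mm [ 1.3 -1.2 45.9]
top z [0.18966469 0.1945926  0.19536025] apex y 0.001434188938387632
x range [-1.66374608e-02  8.70990255e-05  1.41342774e-02]
post 110 [-0.12519962 -0.00149471  0.20428278]
[332. 167.] [253. 189.]
[253. 167.] [253. 189.]
[175. 167.] [253. 189.]
```

View pics/w1.png

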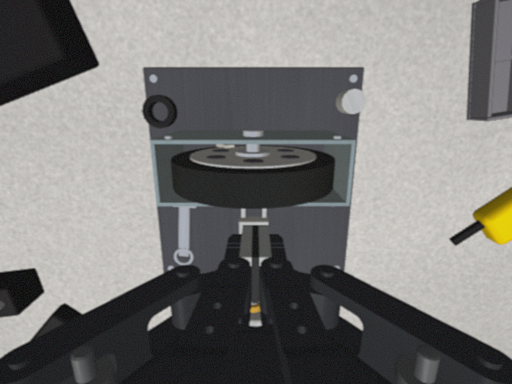

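The wrist view shows the wheel centred below the tool. A pale lug seems to show low on the far face at about (226,146), on the stand's +y side. I'll locate it with the depth image.

```bash
python3 - <<'E'
from h import *
p,d,m=shot('wrist'); L=loc(cloud(d,m))*1e3
for v in range(142,152,2): print(v,[(u,L[v,u].round(0).tolist(),int(p[v,u].mean())) for u in range(214,242,4)])
E
```

```text
142 [(214, [32.0, 41.0, 130.0], 150), (218, [31.0, 37.0, 128.0], 146), (222, [32.0, 33.0, 129.0], 146), (226, [32.0, 28.0, 130.0], 148), (230, [32.0, 24.0, 130.0], 146), (234, [32.0, 20.0, 130.0], 146), (238, [32.0, 16.0, 130.0], 146)]
144 [(214, [14.0, 58.0, 9.0], 92), (218, [17.0, 48.0, 37.0], 167), (222, [19.0, 42.0, 48.0], 143), (226, [19.0, 37.0, 47.0], 118), (230, [19.0, 31.0, 48.0], 127), (234, [14.0, 29.0, 10.0], 121), (238, [14.0, 23.0, 10.0], 101)]
146 [(214, [11.0, 58.0, 10.0], 62), (218, [15.0, 49.0, 37.0], 143), (222, [17.0, 42.0, 50.0], 157), (226, [17.0, 36.0, 56.0], 173), (230, [17.0, 31.0, 52.0], 175), (234, [15.0, 27.0, 41.0], 132), (238, [15.0, 21.0, 41.0], 72)]
148 [(214, [15.0, 51.0, 61.0], 81), (218, [15.0, 46.0, 61.0], 82), (222, [15.0, 41.0, 60.0], 87), (226, [15.0, 35.0, 61.0], 109), (230, [16.0, 30.0, 61.0], 105), (234, [15.0, 25.0, 59.0], 95), (238, [16.0, 20.0, 61.0], 90)]
150 [(214, [16.0, 47.0, 84.0], 50), (218, [16.0, 43.0, 84.0], 43), (222, [16.0, 38.0, 83.0], 45), (226, [16.0, 33.0, 84.0], 43), (230, [16.0, 29.0, 78.0], 88), (234, [15.0, 24.0, 77.0], 86), (238, [19.0, 18.0, 100.0], 83)]
```

Call:
{"api": "send_rows", "payload": {"steps": [{"slide": [1,-18,30],"turn": 0,"claw": 1},{"slide": [0,-18,30],"turn": 0,"claw": 1},{"slide": [0,0,26],"turn": 0,"claw": 1},{"slide": [0,0,6],"turn": 0,"claw": 1},{"slide": [0,8,5],"turn": 0,"claw": 1},{"slide": [0,15,0],"turn": 0,"claw": 1},{"slide": [0,15,0],"turn": 0,"claw": 1},{"slide": [0,15,0],"turn": 0,"claw": 1},{"slide": [0,12,0],"turn": 0,"claw": 1},{"slide": [0,8,0],"turn": 0,"claw": 1}]}}

```text
time_s: 3.2
tool_pos: [0.5838, -0.0746, 0.1905]
tool_rot: [0.0, 0.986, -0.169, 0.001]
wrist_force: [0.2, -0.9, -0.7]
finger_gap: -0.0005
```

```bash
python3 -c "
from h import *
state()"
```

```text
t 3.2 loc mm [  0.5 -39.7 190.5] yaw err 0.001 F [ 0.2 -0.9 -0.7] gap -0.001
```

Call:
{"api": "send_rows", "payload": {"steps": [{"slide": [0,0,0],"turn": 0,"claw": 1},{"slide": [0,0,-5],"turn": 0,"claw": 1},{"slide": [0,0,-15],"turn": 0,"claw": 1},{"slide": [0,0,-30],"turn": 0,"claw": 1},{"slide": [0,0,-30],"turn": 0,"claw": 1},{"slide": [0,0,0],"turn": 0,"claw": 1}]}}

```text
time_s: 3.8
tool_pos: [0.5851, -0.0728, 0.2739]
tool_rot: [0.001, 0.986, -0.168, 0.004]
wrist_force: [0.8, -0.4, 0.5]
finger_gap: -0.0
```

```bash
cat >> h.py <<'E'
def bar(f=None):
    state(); p,d,m=shot('wrist',f); L=loc(cloud(d,m))*1e3
    # far-side lug: proud of tyre face (x 16.5..24), wheel-radius 58..92
    r=np.hypot(L[...,1],L[...,2]-105); k=(L[...,0]>17.3)&(L[...,0]<24)&(r>62)&(r<91)&(p.mean(-1)>90)
    if k.sum(): print('lug',k.sum(),np.median(L[k],0).round(1),'theta',round(float(np.median(-np.arctan2(L[k][:,1],L[k][:,2]-105))),3))
    # bright strip on tread
    k2=(np.abs(L[...,0])<13)&(np.abs(r-90)<5)&(L[...,2]>150)&(p.mean(-1)>95)
    if k2.sum(): a=-np.arctan2(L[k2][:,1],L[k2][:,2]-105); print('bar',k2.sum(),'theta',np.round([np.median(a),a.mean(),a.min(),a.max()],3))
    return p,L
E
python3 -c "
from h import *
bar('w2.png')"
```

```text
t 3.8 loc mm [  1.2 -37.5 273.9] yaw err 0.003 F [ 0.8 -0.4  0.5] gap -0.0
lug 73 [18.7 75.9 98.8] theta -1.646
```

View pics/w2.png

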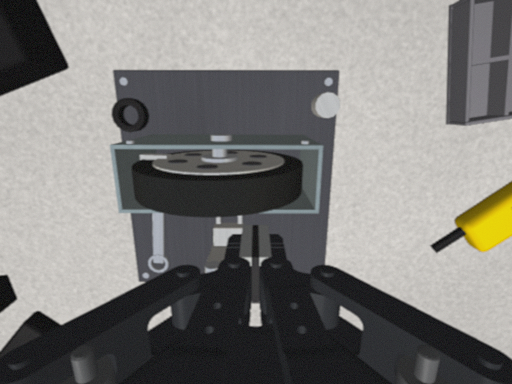

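The lug shows at (153,157), so theta is about -1.65, and one stroke turned the wheel about 0.86 rad. I'll repeat the stroke.

Call:
{"api": "send_rows", "payload": {"steps": [{"slide": [-1,-25,0],"turn": 0,"claw": 1},{"slide": [0,-25,16],"turn": 0,"claw": 1},{"slide": [0,-24,30],"turn": 0,"claw": 1},{"slide": [0,0,27],"turn": 0,"claw": 1},{"slide": [0,0,6],"turn": 0,"claw": 1},{"slide": [0,8,5],"turn": 0,"claw": 1},{"slide": [0,15,0],"turn": 0,"claw": 1},{"slide": [0,15,0],"turn": 0,"claw": 1},{"slide": [0,15,0],"turn": 0,"claw": 1},{"slide": [0,12,0],"turn": 0,"claw": 1}]}}

```text
time_s: 4.85
tool_pos: [0.5853, -0.0655, 0.1874]
tool_rot: [0.0, 0.986, -0.169, 0.001]
wrist_force: [-5.5, -0.6, 7.6]
finger_gap: -0.0002
```

Call:
{"api": "send_rows", "payload": {"steps": [{"slide": [0,0,0],"turn": 0,"claw": 1},{"slide": [0,0,-5],"turn": 0,"claw": 1},{"slide": [0,0,-15],"turn": 0,"claw": 1},{"slide": [0,0,-30],"turn": 0,"claw": 1},{"slide": [0,0,-30],"turn": 0,"claw": 1},{"slide": [0,0,0],"turn": 0,"claw": 1}]}}

```text
time_s: 5.45
tool_pos: [0.5869, -0.0649, 0.2702]
tool_rot: [0.001, 0.986, -0.168, 0.004]
wrist_force: [0.4, -0.4, -0.5]
finger_gap: -0.0002
```

```bash
python3 -c "
from h import *
bar('w3.png')"
```

```text
t 5.45 loc mm [ 2.000e-01 -2.950e+01  2.702e+02] yaw err 0.001 F [ 0.4 -0.4 -0.5] gap -0.0
lug 107 [ 18.7  59.9 153.2] theta -0.883
bar 151 theta [-0.908 -0.917 -1.014 -0.837]
```

Call:
{"api": "send_rows", "payload": {"steps": [{"slide": [0,-25,0],"turn": 0,"claw": 1},{"slide": [0,-25,16],"turn": 0,"claw": 1},{"slide": [0,-15,30],"turn": 0,"claw": 1},{"slide": [0,0,25],"turn": 0,"claw": 1},{"slide": [0,0,10],"turn": 0,"claw": 1},{"slide": [0,10,0],"turn": 0,"claw": 1},{"slide": [0,15,0],"turn": 0,"claw": 1},{"slide": [0,15,0],"turn": 0,"claw": 1},{"slide": [0,15,0],"turn": 0,"claw": 1},{"slide": [0,7,0],"turn": 0,"claw": 1}]}}

```text
time_s: 6.5
tool_pos: [0.5863, -0.0633, 0.1861]
tool_rot: [0.001, 0.986, -0.169, 0.001]
wrist_force: [-4.2, -2.1, 10.2]
finger_gap: 0.0001
```

Call:
{"api": "send_rows", "payload": {"steps": [{"slide": [0,0,0],"turn": 0,"claw": 1},{"slide": [0,0,-5],"turn": 0,"claw": 1},{"slide": [0,0,-15],"turn": 0,"claw": 1},{"slide": [0,0,-30],"turn": 0,"claw": 1},{"slide": [0,0,-30],"turn": 0,"claw": 1},{"slide": [0,0,0],"turn": 0,"claw": 1}]}}

```text
time_s: 7.1
tool_pos: [0.5877, -0.0622, 0.2684]
tool_rot: [0.001, 0.986, -0.169, 0.003]
wrist_force: [1.3, -0.1, 0.6]
finger_gap: -0.0002
```

```bash
python3 -c "
from h import *
bar('w4.png')"
```

```text
t 7.1 loc mm [ 1.000e-01 -2.670e+01  2.684e+02] yaw err 0.001 F [ 1.3 -0.1  0.6] gap -0.0
lug 119 [ 19.   15.2 183.7] theta -0.194
bar 486 theta [-0.211 -0.211 -0.291 -0.138]
```

View pics/w4.png

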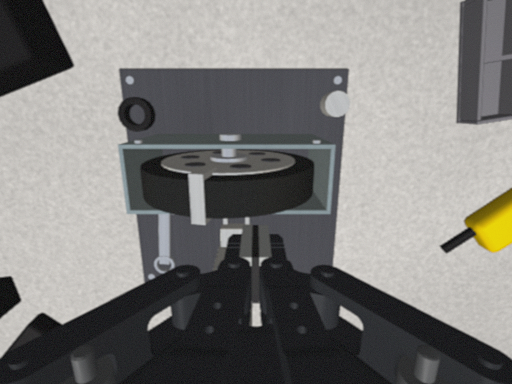

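The bar is in full view at (198,198), theta about -0.21. A flat stroke of about 19 mm over the apex should bring it to the top.

Call:
{"api": "send_rows", "payload": {"steps": [{"slide": [0,-18,15],"turn": 0,"claw": 1},{"slide": [0,-18,30],"turn": 0,"claw": 1},{"slide": [0,0,22],"turn": 0,"claw": 1},{"slide": [0,0,12],"turn": 0,"claw": 1},{"slide": [0,0,1],"turn": 0,"claw": 1},{"slide": [0,6,0],"turn": 0,"claw": 1},{"slide": [0,8,0],"turn": 0,"claw": 1},{"slide": [0,5,0],"turn": 0,"claw": 1},{"slide": [0,0,0],"turn": 0,"claw": 1},{"slide": [0,0,0],"turn": 0,"claw": 1}]}}

```text
time_s: 8.15
tool_pos: [0.5922, -0.0461, 0.1857]
tool_rot: [0.0, 0.986, -0.169, 0.001]
wrist_force: [-4.1, 1.2, 14.5]
finger_gap: -0.0
```

Call:
{"api": "send_rows", "payload": {"steps": [{"slide": [0,0,-5],"turn": 0,"claw": 1},{"slide": [0,0,-5],"turn": 0,"claw": 1},{"slide": [0,0,-10],"turn": 0,"claw": 1},{"slide": [0,0,-30],"turn": 0,"claw": 1},{"slide": [0,0,-30],"turn": 0,"claw": 1},{"slide": [0,0,0],"turn": 0,"claw": 1}]}}

```text
time_s: 8.75
tool_pos: [0.5933, -0.0459, 0.2682]
tool_rot: [0.0, 0.986, -0.168, 0.003]
wrist_force: [-0.2, 0.4, 0.7]
finger_gap: 0.0
```

```bash
python3 -c "
from h import *
bar('w5.png')"
```

```text
t 8.75 loc mm [ -0.   -9.5 268.2] yaw err 0.001 F [-0.2  0.4  0.7] gap 0.0
lug 108 [ 19.   -1.1 190.4] theta 0.014
bar 504 theta [ 0.016  0.019 -0.054  0.086]
```

The bar is at the top, theta about 0.015, and the fingers are clear. Next I go behind the pickup.

Call:
{"api": "send_rows", "payload": {"steps": [{"slide": [-34,-2,0],"turn": 0,"claw": 1},{"slide": [-34,-3,0],"turn": 0,"claw": 1},{"slide": [-34,-2,0],"turn": 0,"claw": 1},{"slide": [-34,-3,0],"turn": 0,"claw": 1},{"slide": [-34,0,0],"turn": 0,"claw": 1},{"slide": [0,0,0],"turn": 0,"claw": 1}]}}

```text
time_s: 9.4
tool_pos: [0.4323, 0.0217, 0.2635]
tool_rot: [-0.0, 0.986, -0.168, -0.001]
wrist_force: [0.5, -0.0, -0.1]
finger_gap: -0.0004
```

```bash
python3 - <<'E'
from h import *
p,L=bar('w6.png')
a=L[(L[...,2]>199)&(L[...,2]<209)&(L[...,0]<-70)&(np.abs(L[...,1])<40)]; print('post',len(a),np.percentile(a,[3,50,97],axis=0).round(1) if len(a) else '')
p,d,m=shot('scene'); S=loc(cloud(d,m))*1e3
a=S[(S[...,2]>150)&(S[...,2]<203)&(S[...,0]<-90)&(S[...,0]>-160)&(np.abs(S[...,1])<35)]; print('post scene',len(a),np.percentile(a,[3,50,97],axis=0).round(1))
r=np.hypot(S[...,1],S[...,2]-105); k=(np.abs(S[...,0])<20)&(np.abs(r-90)<6)&(S[...,2]>160)&(p.mean(-1)>110)
th=-np.arctan2(S[k][:,1],S[k][:,2]-105); print('bar scene',k.sum(),np.median(th),th.min(),th.max())
E
```

```text
t 9.4 loc mm [-174.4    0.6  263.5] yaw err 0.003 F [ 0.5 -0.  -0.1] gap -0.0
post 1482 [[-137.1  -22.   202.4]
 [-130.     0.8  205.6]
 [-123.6   24.2  206.9]]
post scene 269 [[-133.1  -20.5  152.2]
 [-120.8    7.1  183.8]
 [ -95.2   24.8  201. ]]
bar scene 43 0.024560011517268585 -0.042142608457012586 0.8140712088041974
```

View pics/w6.png

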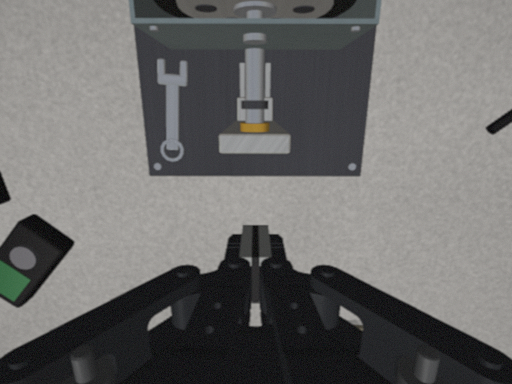

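The post's back face is at about x = -137 mm, seen at (255,143), centred ahead of the fingers. I descend and push.

Call:
{"api": "send_rows", "payload": {"steps": [{"slide": [0,0,30],"turn": 0,"claw": 1},{"slide": [0,0,40],"turn": 0,"claw": 1},{"slide": [0,0,34],"turn": 0,"claw": 1},{"slide": [0,0,0],"turn": 0,"claw": 1},{"slide": [8,0,0],"turn": 0,"claw": 1},{"slide": [8,0,0],"turn": 0,"claw": 1},{"slide": [6,0,0],"turn": 0,"claw": 1},{"slide": [6,0,0],"turn": 0,"claw": 1},{"slide": [6,0,0],"turn": 0,"claw": 1},{"slide": [6,0,0],"turn": 0,"claw": 1}]}}

```text
time_s: 10.5
tool_pos: [0.4735, 0.0071, 0.1605]
tool_rot: [-0.0, 0.986, -0.168, 0.0]
wrist_force: [-2.3, 1.2, 1.8]
finger_gap: 0.0001
```

Call:
{"api": "send_rows", "payload": {"steps": [{"slide": [6,0,0],"turn": 0,"claw": 1},{"slide": [6,0,0],"turn": 0,"claw": 1},{"slide": [6,0,0],"turn": 0,"claw": 1},{"slide": [4,0,0],"turn": 0,"claw": 1},{"slide": [0,0,0],"turn": 0,"claw": 1}]}}

```text
time_s: 11.0
tool_pos: [0.4924, 0.0005, 0.1595]
tool_rot: [-0.0, 0.986, -0.168, -0.003]
wrist_force: [-9.6, 3.2, -0.4]
finger_gap: 0.0001
```

```bash
python3 - <<'E'
from h import *
p,L=bar('w7.png')
a=L[(L[...,2]>195)&(L[...,2]<213)&(L[...,0]<-60)&(L[...,0]>-150)&(np.abs(L[...,1])<40)]; print('post',len(a),np.percentile(a,[3,50,97],axis=0).round(1) if len(a) else '')
E
```

```text
t 11.0 loc mm [-110.6    0.6  159.5] yaw err 0.002 F [-9.6  3.2 -0.4] gap 0.0
bar 660 theta [ 0.022  0.021 -0.047  0.091]
post 9173 [[-118.2  -26.2  196.3]
 [ -93.1    0.5  205.7]
 [ -83.5   26.5  212.3]]
```

Call:
{"api": "send_rows", "payload": {"steps": [{"slide": [2,0,0],"turn": 0,"claw": 1},{"slide": [1,0,0],"turn": 0,"claw": 1},{"slide": [0,0,0],"turn": 0,"claw": 1}]}}

```text
time_s: 11.35
tool_pos: [0.4924, 0.001, 0.1588]
tool_rot: [-0.001, 0.986, -0.168, -0.007]
wrist_force: [-23.6, 11.8, 4.8]
finger_gap: 0.0
```

```bash
python3 -c "
from h import *
state()"
```

```text
t 11.35 loc mm [-110.8    1.1  158.8] yaw err 0.003 F [-23.6  11.8   4.8] gap 0.0
```

The force rose to 26 N with no further advance, so the pickup is on its stop. I back off, rise and check.

Call:
{"api": "send_rows", "payload": {"steps": [{"slide": [-6,0,0],"turn": 0,"claw": 1},{"slide": [-20,0,0],"turn": 0,"claw": 1},{"slide": [-30,0,0],"turn": 0,"claw": 1},{"slide": [-10,0,-20],"turn": 0,"claw": 1},{"slide": [0,0,-40],"turn": 0,"claw": 1},{"slide": [0,0,-40],"turn": 0,"claw": 1},{"slide": [0,0,-10],"turn": 0,"claw": 1},{"slide": [0,0,0],"turn": 0,"claw": 1},{"slide": [0,0,0],"turn": 0,"claw": 1}]}}

```text
time_s: 12.25
tool_pos: [0.4342, 0.0208, 0.2691]
tool_rot: [-0.0, 0.986, -0.168, -0.001]
wrist_force: [-0.1, -0.3, -0.8]
finger_gap: 0.0002
```

```bash
python3 - <<'E'
from h import *
p,L=bar('w8.png')
a=L[(L[...,2]>199)&(L[...,2]<209)&(L[...,0]<-60)&(L[...,0]>-150)&(np.abs(L[...,1])<40)]; print('post',len(a),np.percentile(a,[3,50,97],axis=0).round(1))
p,d,m=shot('scene','s8.png'); S=loc(cloud(d,m))*1e3
r=np.hypot(S[...,1],S[...,2]-105); k=(np.abs(S[...,0])<14)&(np.abs(r-90)<6)&(S[...,2]>180)&(p.mean(-1)>110)
th=-np.arctan2(S[k][:,1],S[k][:,2]-105); print('bar scene',k.sum(),np.median(th))
cv2.imwrite('pics/s8c.png',cv2.resize(p[130:280,140:340],None,fx=3,fy=3))
E
```

```text
t 12.25 loc mm [-172.3    0.4  269.1] yaw err 0.002 F [-0.1 -0.3 -0.8] gap 0.0
post 1597 [[-97.4 -22.2 203.7]
 [-90.5   1.3 205.6]
 [-84.   24.2 207. ]]
bar scene 27 0.019246479322241068
```

View pics/s8c.png

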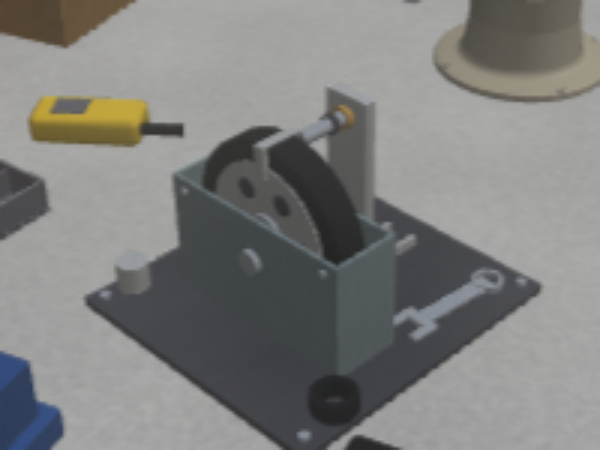

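The crop shows the bar at the top of the wheel, about (285,140), in line with the barrel. The wrench, roller, tape roll and radio are where they were. I hand in.

```bash
python3 -c "
from h import *
robot.job_done()"
```

```text
the job is handed in; nothing more can be done
```

The timing bar rests at the top of the wheel, the pickup is home against its stop, and the job is handed in, at about 12.3 s on the robot's clock. No verdict is reported.

- **Wheel:** Four pressed strokes with the shut fingertips brought the bar up from about -2.5 rad. I lifted clear after each stroke and measured again.
- **Pickup:** I pushed the post home from behind. The force rose to 26 N with no further travel, so I took that as the stop, then backed off and rose clear.
- **Last checks on the bar:** The scene camera put it at about 0.02 rad after the push. The wrist camera had read 0.022 rad while the post was still held, and the wheel was out of its view afterwards. The tyre's measured apex lay 1.4 mm off my stand origin, an uncertainty of about 0.015 rad against the 0.10 allowed.
- **Last checks on the pickup:** The post's back face measured about -97 mm, against -96 mm when home. The tool was clear, with wrist force near zero.
- **Bystanders:** The wrench, tape roll, roller and radio looked unmoved in the last crop. I did not measure any of the bystanders, and nothing was touched except the tyre and the post.

No check failed or disagreed.

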